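# Tip the wax melts from the tipping tray into the box

### The job

Slide the plywood box across the table until it stands against the front of the tipping stand, centred under the lip of the metal tray. Then lift the tray by the bar handle at its back so that all four wax melts slide off over the lip into the box, and let the tray back down level. The box stays standing under the lip, and the other things on the table stay where they are.

Things in the scene. Friction and masses are not known exactly. Their poses are not given: they have to be found in the camera images.
- stand: Fixed tipping stand: dark base plate, two grey cheeks (127 mm over both) carrying a bright metal tray. Origin on the table; +x is level, from the tray's lip towards its handle; z up. In mm: cheeks' front face at x -45, but above height 66 they reach forward to x -73, up to height 92. Tray lip at x -75, its back wall at x 65. Tipping axis along y at x -60, height 80. Nothing lies under the handle.
- tray (a joint): Tipping angle of the tray, rad: 0 level on its rest, grows as the handle is lifted, stop at 1.2. Lifting takes about 3 N at the handle; let go, it sinks back to 0 by its own weight. The melts slide at somewhere between 0.4 and 0.75 rad.
- tray_handle (a point): Middle of the tray's handle: a round steel bar 10 mm thick, 90 mm long along the stand's y axis, 36 mm clear behind the tray's back wall. The point is on the bar's centre line, moves with the tray, and when level is 86 mm above the table, 160 mm behind the tipping axis and 6 mm above it.
- box_place (a point): Point on the table where the middle of the box stands when it is in place: 108 mm in front (-x) of the stand's origin, box square to the stand, its long side touching the cheeks.
- box: Loose open plywood box, 126 (x) x 156 (y) x 60 mm high, walls and floor 8 mm thick, about 0.35 kg. Origin: centre of its underside; z up. At the start it stands in front of the stand and apart from it, with its +x side more or less towards the stand. A wall can be pinched from above.
- melt_0: Cream wax melt: a round puck 38 mm across at the foot, 33 mm at the top, 20 mm high, 20 g, origin at the centre of its underside; one of four lying loose on the tray.
- melt_1: Cream wax melt: a round puck 38 mm across at the foot, 33 mm at the top, 20 mm high, 20 g, origin at the centre of its underside; one of four lying loose on the tray.
- melt_2: Cream wax melt: a round puck 38 mm across at the foot, 33 mm at the top, 20 mm high, 20 g, origin at the centre of its underside; one of four lying loose on the tray.
- melt_3: Cream wax melt: a round puck 38 mm across at the foot, 33 mm at the top, 20 mm high, 20 g, origin at the centre of its underside; one of four lying loose on the tray.
- tray_middle (a point): Middle of the upper face of the tray's floor, 80 mm above the table when level; moves with the tray. The tray is 140 mm long (x) by 106 mm wide, open at the lip, with 20 mm high walls at both sides and the back; about 0.35 kg.
- tape: Roll of tape 98 mm across and 25 mm high lying at the near right, bystander.
- wicked_tin: Candle tin 72 mm across, 44 mm high, with a wick standing up to 75 mm, at the right, beyond the handle; bystander.
- lid_a: Tin lid 74 mm across, 11 mm high, lying at the near edge; bystander.
- pen: Marker 135 mm long, 16 mm thick, lying at the near edge; bystander.
Not all that is in view belongs to the job. What is shaped like the melt_0 but blue, red or yellow is not meant.

How it is judged:
By the outcome, as a careful person would: the job done as asked, in the order asked, and still so for the second after the job is handed in, with the robot touching nothing.
It also fails if it takes over 59 s, if anything falls off the work surface, if the arm or the gripper's body presses on something with over 40 N, if the wrist force passes 120 N, or if a joint passes its speed limit or range.

### The arm

A 6-joint arm with a two-finger parallel gripper is mounted at the origin on a cart in front of the work surface, level with it; the furniture and walls round the work are solid. World frame = base frame: x ahead of the robot, y to its left, z up, the work surface at z = 0. Lengths are in mm, angles in rad, forces in N, time in s.
With the tool pointing down it reaches from about 300 to 850 mm from the base axis. Payload 4.2 kg.
Tool frame: the origin (TCP) lies at the very end of the fingers, on their centre line; the grasp point (between the pads) lies 19 mm behind it; z points along the fingers, y is the direction in which the jaws open and shut (so a half turn about z gives the same grasp; the last joint's range is limited). The gripper opens to 91 mm and grips with 3 to 60 N. Pads are 32 mm wide; open, the fingers measure 118 mm over their backs; the gripper's body (76 mm by 178 mm) begins 60 mm behind the grasp point.
Start: joints at [1.161, 0.32, 1.565, -0, 1.257, -0.02], TCP at [218.507, 531.884, 189.676] pointing down, gripper open.
Joint ranges: [-3.11, 3.11], [-0.84, 2.01], [0.21, 2.61], [-1.34, 4.49], [0.05, 2.63], [-2.56, 2.56]. Speed limits (rad/s): [2.57, 2.57, 3.14, 3.14, 3.14, 3.14].

### API

Orientations are given as a rotation vector (axis times angle).
In Python, from workcell import * gives the robot as it stands.
- The arm moves only by the tool arm_command, never from a script. Its argument "plan" is a list of rows, each a list of 5 numbers: the shift along the tool's x, y, z in units of 25 mm (1.0 is 25 mm), then the turn about the tool's z in units of 5 degrees (1.0 is 5 degrees), then the finger opening in mm, from 0 to 91.2. A call has 1 to 5 rows; each row is the pose to reach, as a shift and turn from the pose commanded when the call began, along the tool's axes at that moment; what a row does not reach only later rows make up. A row lasts 1/10 s, in which the tool goes at most 50 mm and 8.59 degrees, less where a joint would pass 70% of its speed; a pose out of reach is approached as far as the arm can. A call with a gripper value outside its range is refused whole. The fingers move at their own pace and stop on an object; "grip_force" is the grip in N (left out, the last holds). Time passes only in rows, so rows that repeat a pose let the fingers close. It gives the time, the measured TCP pose, the force and the opening at its end, in the units of the state.
- get_obs(): the state, without advancing time (a new reading comes with each control period).
- get_image(name): name is "side" or "top" or "wrist"; returns the picture (384x512x3 uint8, red, green, blue); there is no depth.
- camera_params(name): a dict with "K" (3x3 intrinsics, pixels), "k1" (the pictures are not rectified: a ray, as slopes to the right and down, at radius r is drawn at 1 + k1 r^2 times it, then the intrinsics apply), "rvec" (rotation vector, rad) and "tvec" (3), from world to camera coordinates, as OpenCV has them. Camera axes: x right, y down, z forward; pixel columns grow to the right and rows downward; lengths in mm; the calibration is good to about 2 mm. A picture is of the moment at which its call begins: read the wrist's pose just before it. camera_params takes no time and is no camera call; for the wrist camera it gives the pose at the moment of the call.
- close_job(): hands the job in, once; it reports no verdict.
The state is a dict: "time": time; "q": joint angles; "dq": joint speeds; "tau": joint torques, N m; "tool_pos": TCP position; "eef_rot": TCP orientation; "contact_force": force on the tool from outside, world axes, zero at the start; "ft_torque": the same for the moment, N m; "finger_gap": finger opening in mm.
Only numpy, scipy, OpenCV 4.12 (cv2) and the standard library are available. Lean on these libraries where they do the work, as an engineer would, in place of code of your own. Each camera call takes 0.05 s, during which the arm holds its last target. There are 200 camera calls.

## Working session

There is one attempt and no reset: what is moved stays moved. The work goes in short steps, Python scripts to look and compute and a tool call to move; the robot and the scene stay as the last step left them, time stands still between calls to the robot, and variables do not carry over. Pictures are saved under pics/ and viewed, about 8 in all and at most 12, crops included, and the job is handed in when it is done.

Besides the shell and the picture viewer there is one more tool, called after "Request:" in YAML: its name, and indented under it one key for each argument. arm_command: Moves the arm, as the interface text tells. Its arguments: {"type":"object","properties":{"plan":{"type":"array"},"grip_force":{"type":"number"}},"required":["plan"]}

```bash
ls; mkdir -p pics; cat > h.py <<'E'
import numpy as np, cv2
from workcell import *
from scipy.spatial.transform import Rotation as R
def ray(name,uv,P=None):
    P=P or camera_params(name); K=np.array(P["K"]);k1=P["k1"]
    d=(np.array(uv,float)-K[:2,2])/[K[0,0],K[1,1]]; s=d.copy()
    for _ in range(20): s=d/(1+k1*(s@s))
    Rm=R.from_rotvec(P["rvec"]).as_matrix(); t=np.array(P["tvec"])
    return -Rm.T@t, Rm.T@np.array([s[0],s[1],1])
def onz(name,uv,z,P=None):
    o,d=ray(name,uv,P); return o+d*(z-o[2])/d[2]
def proj(name,p,P=None):
    P=P or camera_params(name); K=np.array(P["K"])
    c=R.from_rotvec(P["rvec"]).as_matrix()@np.array(p,float)+np.array(P["tvec"]); s=c[:2]/c[2]
    s=s*(1+P["k1"]*(s@s)); return s*[K[0,0],K[1,1]]+K[:2,2]
def snap(name,f):
    im=get_image(name); cv2.imwrite(f"pics/{f}.png",im[:,:,::-1]); return im
E
python3 - <<'E'
from h import *
for n in("top","side"):
    snap(n,n+"0"); P=camera_params(n); print(n,P["K"],P["k1"],ray(n,(256,192))) 
o=get_obs();print(o["time"],o["eef_rot"],o["tool_pos"])
a=cv2.imread("pics/top0.png");b=cv2.imread("pics/side0.png")
cv2.imwrite("pics/top0b.png",cv2.resize(a,(800,600),interpolation=cv2.INTER_CUBIC))
E
```

```text
pics
top [[445.00412579   0.         261.60044086]
 [  0.         445.00412579 188.13781459]
 [  0.           0.           1.        ]] -0.03830224823347563 (array([ 410.28117932, -121.49050476, 1104.53604994]), array([ 0.12738384,  0.0044992 , -0.9919611 ]))
side [[459.81006181   0.         261.90976421]
 [  0.         459.81006181 191.43590413]
 [  0.           0.           1.        ]] -0.11223155395026381 (array([ 419.00100358, -914.40919906,  659.07905745]), array([ 0.08506222,  0.80377638, -0.58896065]))
0.1 [-6.08423877e-01 -3.08178319e+00  2.47470956e-03] [218.32512377 531.4067414  188.90639539]
```

View pics/top0b.png

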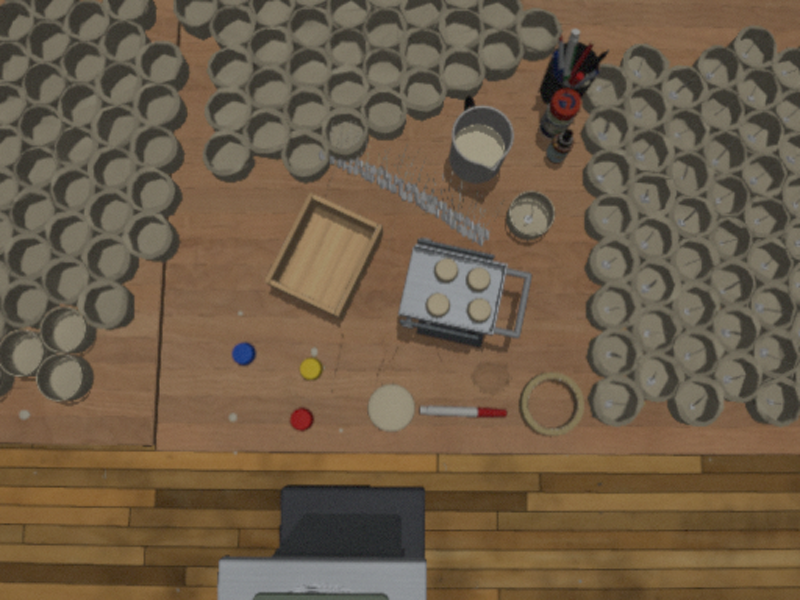

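View pics/side0.png

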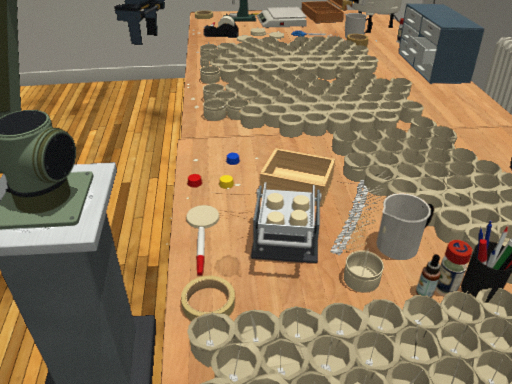

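The top view (800x600) shows the box at about (325,257), the tray at (455,290) with its lip to the left, and the handle bar near (522,302). The tin is at (530,217), the tape at (551,404) and the pen at (463,411). Next I'll measure on a zoomed crop.

```bash
python3 - <<'E'
from h import *
a=cv2.imread("pics/top0.png")[115:225,165:350]
cv2.imwrite("pics/crop0.png",cv2.resize(a,None,fx=4.3,fy=4.3,interpolation=cv2.INTER_CUBIC))
im=cv2.imread("pics/top0.png");hsv=cv2.cvtColor(im,cv2.COLOR_BGR2HSV)
for p in [(208,165),(200,131),(290,175),(285,172),(335,190),(180,215),(300,168),(250,200)]: print(p,hsv[p[1],p[0]])
E
```

```text
(208, 165) [ 20  90 159]
(200, 131) [16 88 64]
(290, 175) [ 22  54 151]
(285, 172) [ 22  53 153]
(335, 190) [100   7 112]
(180, 215) [ 14 109 131]
(300, 168) [ 96  11 118]
(250, 200) [ 14 101 131]
```

View pics/crop0.png

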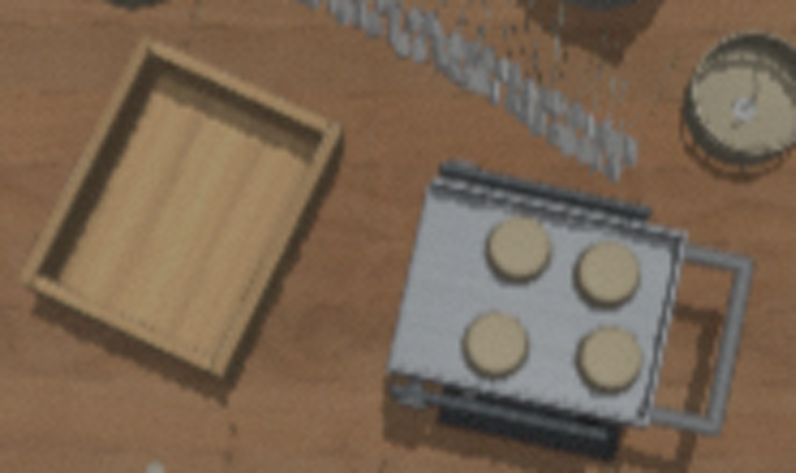

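The crop shows box rim corners at (148,40), (342,130), (222,376) and (27,283), the lip edge from (430,186) to (391,372), and the bar from (742,262) to (711,428).

```bash
python3 - <<'E'
from h import *
np.set_printoptions(precision=1,suppress=True)
f=lambda u,v,z:onz("top",((u+.5)/4.3-.5+165,(v+.5)/4.3-.5+115),z)
b=np.array([f(148,40,60),f(342,130,60),f(222,376,60),f(27,283,60)])
print(b,b.mean(0)); 
for i in range(4): d=b[(i+1)%4]-b[i]; print(np.linalg.norm(d),np.degrees(np.arctan2(d[1],d[0])))
l=np.array([f(430,186,80),f(391,372,80)]);h=np.array([f(742,262,86),f(711,428,86)])
w=np.array([f(686,235,100),f(645,423,100)])
for q in(l,h,w): d=q[0]-q[1]; print(q.mean(0),np.linalg.norm(d),np.degrees(np.arctan2(d[1],d[0])))
d=h.mean(0)-l.mean(0);print("axis",d,np.linalg.norm(d[:2]),np.degrees(np.arctan2(d[1],d[0])))
for u,v in [(519,247),(609,272),(496,345),(610,358)]: print("melt",f(u,v,100))
g=lambda u,v,z:onz("top",((u+.5)/1.5625-.5,(v+.5)/1.5625-.5),z)
print("tin",g(531,215,44),"tape",g(551,404,25),"lid",g(391,408,11),"pen",g(463,411,8),"mug",g(482,135,90))
s=[onz("side",p,86) for p in [(257,241),(316,242)]]; print("side handle",s)
E
```

```text
[[709.1  22.6  60. ]
 [658.3 -87.2  60. ]
 [519.7 -23.2  60. ]
 [570.3  85.6  60. ]] [614.3  -0.6  60. ]
120.96117577837073 -114.83310809935367
152.69992697001496 155.23440957580567
120.01519903348078 65.05324546396162
152.46592951861652 -24.409901876130114
[ 571.6 -126.1   80. ] 104.2146166378682 -11.227426452474662
[ 536.3 -296.3   86. ] 91.83295602290961 -11.295341107528953
[ 542.9 -261.5  100. ] 103.3265925697574 -12.742656334909892
axis [ -35.3 -170.1    6. ] 173.75131146261842 -101.7336821808555
melt [ 586.  -183.7  100. ]
melt [ 572.9 -231.6  100. ]
melt [ 533.2 -171.5  100. ]
melt [ 526.8 -231.9  100. ]
tin [ 683.2 -320.5   44. ] tape [ 389.9 -350.3   25. ] lid [ 381.8 -103.7   11. ] pen [ 377.9 -215.9    8. ] mug [ 795.9 -239.1   90. ]
side handle [array([ 488.1, -285.5,   86. ]), array([ 596.5, -298.9,   86. ])]
```

```bash
cat >> h.py <<'E'
def goto(x,y,z,yaw):   # yaw: world deg of tool y
    o=get_obs(); M=R.from_rotvec(o["eef_rot"]).as_matrix()
    s=M.T@(np.array([x,y,z])-o["tool_pos"])/25
    cur=np.degrees(np.arctan2(M[1,1],M[0,1])); t=-(yaw-cur); t=(t+90)%180-90
    print("units",np.round(s,2),"turn",round(t/5,2),"| t",o["time"],"pos",np.round(o["tool_pos"],1),"yaw",round(cur,2),"F",np.round(o["contact_force"],1),"gap",o["finger_gap"])
E
python3 -c "
from h import *
goto(639,53,150,65.3)"
```

```text
units [-22.84 -11.3    1.57] turn 0.47 | t 0.1 pos [218.3 531.4 188.9] yaw 67.66 F [-1.3 -0.3  0.3] gap 91.05073397863153
```

Request:
arm_command:
  plan:
    - [-1.8,-0.9,0,0.5,40]
    - [-3.6,-1.8,0,0.5,40]
    - [-5.4,-2.7,0,0.5,40]
    - [-7.2,-3.6,0,0.5,40]
    - [-9,-4.5,0,0.5,40]

```text
time: 0.6
tool_pos: [383.6, 341.7, 189.4]
eef_rot: [-0.675, -3.068, 0.0]
contact_force: [1.3, -0.4, -0.7]
finger_gap: 54.1
```

Request:
arm_command:
  plan:
    - [-1.8,-0.9,0,0,40]
    - [-3.6,-1.8,0,0,40]
    - [-5.4,-2.7,0,0,40]
    - [-7.2,-3.6,0,0,40]
    - [-9,-4.5,0,0,40]

```text
time: 1.1
tool_pos: [539.6, 146.2, 189.4]
eef_rot: [-0.676, -3.067, -0.0]
contact_force: [0.8, 0.2, 1.0]
finger_gap: 39.9
```

```bash
python3 -c "
from h import *
goto(639,53,130,65.3)"
```

```text
units [-5.18 -1.71  2.37] turn -0.03 | t 1.1 pos [539.6 146.2 189.4] yaw 65.15 F [0.8 0.2 1. ] gap 39.945276351817505
```

Request:
arm_command:
  plan:
    - [-1.7,-0.6,0.8,0,40]
    - [-3.4,-1.1,1.6,0,40]
    - [-5,-1.6,2.4,0,40]
    - [-5,-1.6,2.4,0,40]
    - [-5,-1.6,2.4,0,40]

```text
time: 1.6
tool_pos: [634.9, 58.8, 128.2]
eef_rot: [-0.677, -3.064, 0.001]
contact_force: [-0.2, 0.9, 0.1]
finger_gap: 40.2
```

```bash
python3 -c "
from h import *
goto(639,53,30,65.3)
im=snap('wrist','w0')
for n,p in (('c',(639,53,60)),('rimA',(709.1,22.6,60)),('rimD',(570.3,85.6,60))): print(n,proj('wrist',p))"
```

```text
units [-0.26 -0.14  3.93] turn -0.05 | t 1.6 pos [634.9  58.8 128.2] yaw 65.07 F [-0.2  0.9  0.1] gap 40.2151054382828
c [251.06844605 199.82504809]
rimA [253.5216507  284.81513537]
rimD [251.70328255 102.94244423]
```

View pics/w0.png

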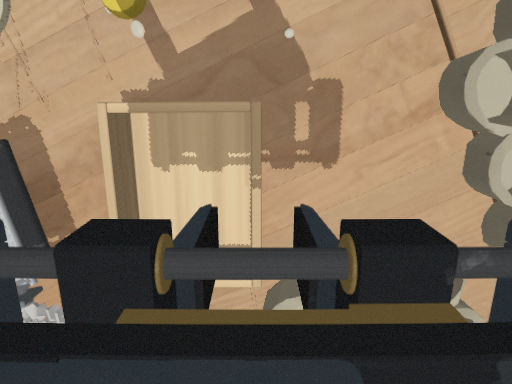

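The wrist view shows the box's outer wall at u≈250–261, rows 102–288, right between the fingers at u≈212 and 300. Next I'll descend and pinch.

Request:
arm_command:
  plan:
    - [-0.2,0,1.3,0,40]
    - [-0.2,0,2.6,0,40]
    - [-0.2,0,3.8,0,40]
    - [-0.2,0,3.9,0,40]
    - [-0.2,0,3.9,0,20]
  grip_force: 15

```text
time: 2.15
tool_pos: [639.7, 58.4, 33.1]
eef_rot: [0.673, 3.068, 0.001]
contact_force: [0.1, 0.1, 0.2]
finger_gap: 34.5
```

Request:
arm_command:
  plan:
    - [0,0,0,0,0]
    - [0,0,0,0,0]
    - [0,0,0,0,0]
    - [0,0,0,0,0]
    - [0,0,0,0,0]
  grip_force: 25

```text
time: 2.65
tool_pos: [640.5, 56.7, 33.5]
eef_rot: [0.675, 3.067, -0.0]
contact_force: [-2.3, -1.3, 6.4]
finger_gap: 7.5
```

```bash
python3 -c "
from h import *
goto(639,53,30,65.3)
im=snap('wrist','w1');snap('top','t1')
a=cv2.imread('pics/w1.png');b=cv2.imread('pics/t1.png')[115:225,165:350]
b=cv2.resize(b,(646,384),interpolation=cv2.INTER_CUBIC)
c=np.hstack([a,b]);cv2.imwrite('pics/j1.png',cv2.resize(c,(800,265),interpolation=cv2.INTER_AREA))"
```

```text
units [-0.01 -0.16  0.14] turn -0.03 | t 2.65 pos [640.5  56.7  33.5] yaw 65.17 F [-2.3 -1.3  6.4] gap 7.496304544986594
```

View pics/j1.png

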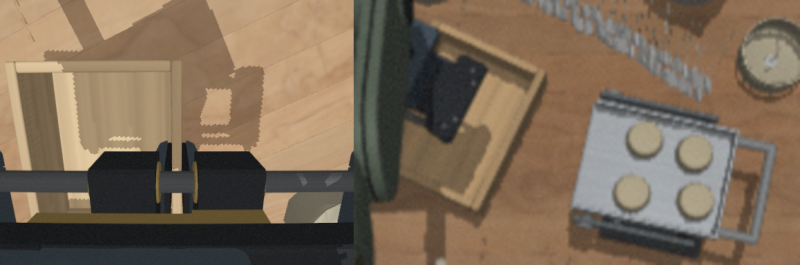

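```bash
python3 -c "
from h import *
goto(592.2,-23.4,33.5,78.4)"
```

```text
units [ 0.41 -3.72 -0.  ] turn -2.65 | t 2.75 pos [640.5  56.7  33.5] yaw 65.17 F [-2.5 -1.3  5.7] gap 7.477541032218285
```

Request:
arm_command:
  plan:
    - [0.04,-0.35,0,-0.3,0]
    - [0.08,-0.75,0,-0.6,0]
    - [0.12,-1.1,0,-0.8,0]
    - [0.16,-1.5,0,-1.1,0]
    - [0.2,-1.85,0,-1.3,0]

```text
time: 3.25
tool_pos: [617.7, 18.1, 33.5]
eef_rot: [0.5, 3.097, 0.005]
contact_force: [1.4, 3.5, 4.8]
finger_gap: 7.2
```

```bash
python3 -c "
from h import *
goto(592.2,-23.4,33.5,78.4)"
```

```text
units [ 0.45 -1.9  -0.01] turn -1.35 | t 3.25 pos [617.7  18.1  33.5] yaw 71.67 F [1.4 3.5 4.8] gap 7.198051399583643
```

Request:
arm_command:
  plan:
    - [0.1,-0.45,0,-0.4,0]
    - [0.2,-0.9,0,-0.8,0]
    - [0.33,-1.35,0,-1.1,0]
    - [0.45,-1.8,0,-1.35,0]
    - [0.45,-1.85,0,-1.35,0]

```text
time: 3.75
tool_pos: [591.7, -23.1, 33.5]
eef_rot: [0.318, 3.122, 0.003]
contact_force: [0.9, 3.4, 5.7]
finger_gap: 7.2
```

Request:
arm_command:
  plan:
    - [0,0,0,0,0]

```text
time: 3.85
tool_pos: [591.6, -23.1, 33.5]
eef_rot: [0.318, 3.123, 0.002]
contact_force: [0.3, 2.8, 7.4]
finger_gap: 7.0
```

```bash
python3 -c "
from h import *
goto(592.2,-23.4,33.5,78.4)
goto(589.8,-35.2,33.5,78.4)
snap('side','s2');snap('top','t2')
a=cv2.imread('pics/s2.png')[140:270,220:360];b=cv2.imread('pics/t2.png')[115:225,165:350]
a=cv2.resize(a,(420,390),interpolation=cv2.INTER_CUBIC)
b=cv2.resize(b,(656,390),interpolation=cv2.INTER_CUBIC)[:,280:]
cv2.imwrite('pics/j2.png',np.hstack([a,b]))"
```

```text
units [-0.02 -0.01 -0.  ] turn -0.0 | t 3.85 pos [591.6 -23.1  33.5] yaw 78.39 F [0.3 2.8 7.4] gap 7.039492838541615
units [-0.03 -0.49 -0.  ] turn -0.0 | t 3.85 pos [591.6 -23.1  33.5] yaw 78.39 F [0.3 2.8 7.4] gap 7.039492838541615
```

View pics/j2.png

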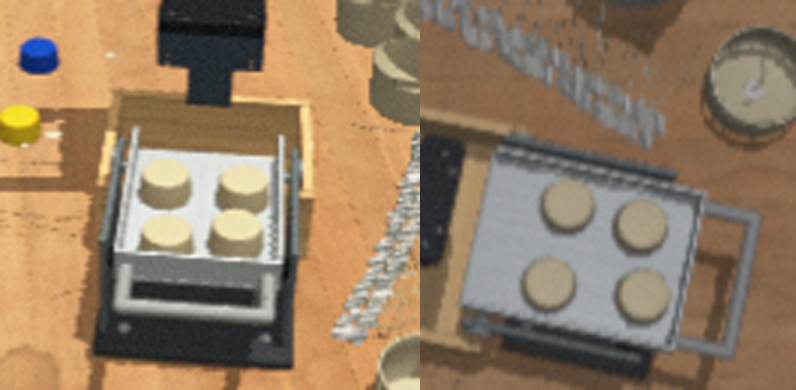

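The joined view shows the box square to the stand and just short of it. Its -x rim corners are at (112,92) and (310,105) in the side half, and its side edges are at v≈107 and 350 at the left of the top half.

```bash
python3 - <<'E'
from h import *
o0=np.array([556.5,-199]);th=np.radians(-101.6);u=np.array([np.cos(th),np.sin(th)]);v=np.array([-u[1],u[0]])
st=lambda p:np.round([(p[:2]-o0)@u,(p[:2]-o0)@v],1)
print("tool",st(get_obs()["tool_pos"]))
for p in[(112,92),(310,105)]: print("side rim",st(onz("side",(219.5+p[0]/3,139.5+p[1]/3),60)))
im=cv2.imread("pics/t2.png").astype(int)
P=camera_params("top")
# scan along stand y at stand x=-95 , z=60
for sx in(-90,-100):
  row=[]
  for sy in np.arange(-92,93,2.):
    q=o0+sx*u+sy*v; c=proj("top",(q[0],q[1],60),P)
    row.append(cv2.getRectSubPix(im.astype(np.float32),(1,1),tuple(map(float,c)))[0,0].round().astype(int))
  row=np.array(row); print(sx,"neg",[tuple(r) for r in row[:14]],"\npos",[tuple(r) for r in row[-14:]])
# tray/cheek centre: side view handle ends & melts
h=[onz("side",(219.5+p[0]/3,139.5+p[1]/3),86) for p in[(117,300),(275,305)]]
print("handle side",[st(x) for x in h])
f=lambda a,b,z:st(onz("top",((a-420+280+.5)/3.546-.5+165,(b+.5)/3.546-.5+115),z))
print("lip top",f(497,152,80),f(462,310,80),"hand",f(752,214,86),f(727,350,86))
E
```

```text
tool [-179.4   -0.9]
side rim [-177.4  -77.4]
side rim [-176.4   78.4]
-90 neg [(np.int64(66), np.int64(89), np.int64(115)), (np.int64(58), np.int64(78), np.int64(100)), (np.int64(53), np.int64(71), np.int64(93)), (np.int64(52), np.int64(70), np.int64(93)), (np.int64(55), np.int64(74), np.int64(93)), (np.int64(51), np.int64(69), np.int64(87)), (np.int64(53), np.int64(71), np.int64(87)), (np.int64(73), np.int64(98), np.int64(116)), (np.int64(95), np.int64(127), np.int64(150)), (np.int64(105), np.int64(141), np.int64(169)), (np.int64(102), np.int64(138), np.int64(166)), (np.int64(92), np.int64(124), np.int64(149)), (np.int64(88), np.int64(118), np.int64(143)), (np.int64(86), np.int64(117), np.int64(141))] 
pos [(np.int64(51), np.int64(67), np.int64(81)), (np.int64(54), np.int64(72), np.int64(86)), (np.int64(77), np.int64(101), np.int64(123)), (np.int64(97), np.int64(128), np.int64(155)), (np.int64(104), np.int64(139), np.int64(167)), (np.int64(100), np.int64(136), np.int64(165)), (np.int64(89), np.int64(121), np.int64(152)), (np.int64(78), np.int64(109), np.int64(143)), (np.int64(74), 
[... 971 characters left out ...]
nt64(74), np.int64(87)), (np.int64(78), np.int64(105), np.int64(123)), (np.int64(97), np.int64(131), np.int64(155)), (np.int64(104), np.int64(141), np.int64(169)), (np.int64(100), np.int64(138), np.int64(167)), (np.int64(89), np.int64(120), np.int64(151)), (np.int64(78), np.int64(108), np.int64(142)), (np.int64(74), np.int64(103), np.int64(138)), (np.int64(74), np.int64(102), np.int64(138)), (np.int64(75), np.int64(103), np.int64(139)), (np.int64(73), np.int64(102), np.int64(137)), (np.int64(72), np.int64(100), np.int64(135)), (np.int64(73), np.int64(100), np.int64(135))]
handle side [array([ 94.1, -47.3]), array([88.5, 50.3])]
lip top [-73.3  53.5] [-73.8 -54.1] hand [99. 47.] [ 99.7 -44.2]
```

The box is laterally centred to within 1 mm. Closing the last 12 mm now.

Request:
arm_command:
  plan:
    - [0,-0.12,0,0,0]
    - [0,-0.25,0,0,0]
    - [0,-0.37,0,0,0]
    - [0,-0.45,0,0,0]
    - [0,-0.45,0,0,0]

```text
time: 4.45
tool_pos: [589.9, -33.2, 33.5]
eef_rot: [0.318, 3.122, 0.004]
contact_force: [0.5, 4.4, 7.0]
finger_gap: 7.4
```

Request:
arm_command:
  plan:
    - [0,-0.05,0,0,0]
    - [0,-0.08,0,0,0]
    - [0,-0.08,0,0,0]

```text
time: 4.75
tool_pos: [589.6, -34.7, 33.5]
eef_rot: [0.318, 3.122, 0.005]
contact_force: [0.7, 5.9, 6.9]
finger_gap: 7.3
```

Request:
arm_command:
  plan:
    - [0,-0.04,0,0,0]
    - [0,-0.04,0,0,0]

```text
time: 4.95
tool_pos: [589.7, -34.9, 33.5]
eef_rot: [0.319, 3.121, 0.007]
contact_force: [2.3, 7.8, 5.8]
finger_gap: 7.2
```

Request:
arm_command:
  plan:
    - [0,-0.04,0,0,0]
    - [0,-0.04,0,0,0]

```text
time: 5.15
tool_pos: [590.2, -35.3, 33.5]
eef_rot: [0.32, 3.12, 0.009]
contact_force: [4.9, 10.8, 4.9]
finger_gap: 7.5
```

Request:
arm_command:
  plan:
    - [0,-0.04,0,0,0]
    - [0,-0.04,0,0,0]

```text
time: 5.35
tool_pos: [590.3, -35.3, 33.5]
eef_rot: [0.321, 3.12, 0.011]
contact_force: [3.6, 14.0, 4.7]
finger_gap: 7.5
```

Contact: the force rose to 14 N and the tool stopped at the expected place. Release and rise next.

Request:
arm_command:
  plan:
    - [0,0.06,0,0,0]
    - [0,0.08,0,0,30]
    - [0,0.08,0,0,30]
    - [0,0.08,0,0,30]
    - [0,0.08,0,0,30]

```text
time: 5.85
tool_pos: [587.4, -37.4, 31.7]
eef_rot: [-0.317, -3.124, 0.0]
contact_force: [-0.4, 0.3, 0.5]
finger_gap: 29.4
```

Request:
arm_command:
  plan:
    - [0,0,-1,0,30]
    - [0,0,-2.5,0,30]
    - [0,0,-4,0,30]
    - [0,0,-6,0,30]
    - [0,0,-6,0,30]

```text
time: 6.35
tool_pos: [592.0, -37.7, 189.4]
eef_rot: [0.316, 3.112, 0.0]
contact_force: [0.3, 0.5, 0.1]
finger_gap: 30.0
```

```bash
python3 - <<'E'
from h import *
goto(536.4,-297,180,78.4)
snap('side','s3');a=cv2.imread('pics/s3.png')[140:270,220:360]
a=cv2.resize(a,(600,557),interpolation=cv2.INTER_CUBIC);cv2.imwrite('pics/s3c.png',a)
E
```

```text
units [  0.1  -10.61   0.36] turn 0.0 | t 6.35 pos [592.  -37.7 189.4] yaw 78.4 F [0.3 0.5 0.1] gap 29.960280154778086
```

View pics/s3c.png

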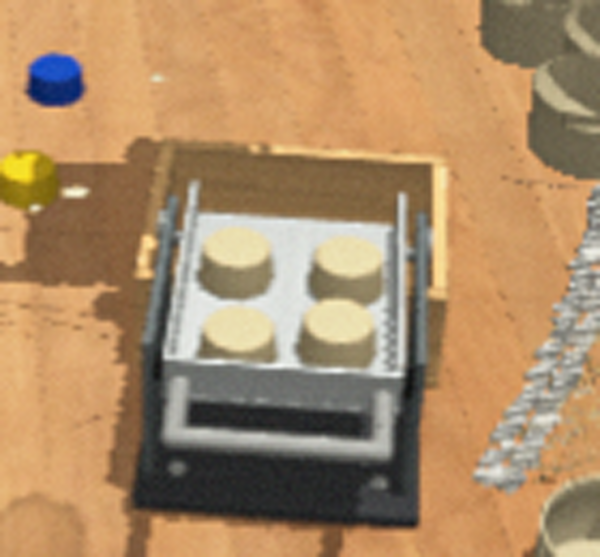

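The box stands against the cheeks, with its rear rim corners at (168,140) and (447,155), and the melts are undisturbed. Moving on to the handle.

Request:
arm_command:
  plan:
    - [0,-1.9,0,0,30]
    - [0,-3.8,0,0,30]
    - [0,-5.7,0,0,30]
    - [0,-7.6,0,0,30]
    - [0,-9.5,0,0,30]

```text
time: 6.9
tool_pos: [538.6, -271.1, 180.4]
eef_rot: [-0.317, -3.123, -0.002]
contact_force: [0.3, 0.5, 0.7]
finger_gap: 30.0
```

Request:
arm_command:
  plan:
    - [0.1,-1.1,0.4,0,30]
    - [0.1,-1.1,0.4,0,30]
    - [0.1,-1.1,0.4,0,30]

```text
time: 7.2
tool_pos: [531.2, -295.8, 170.4]
eef_rot: [-0.319, -3.122, -0.003]
contact_force: [-0.1, -0.6, -0.6]
finger_gap: 30.0
```

```bash
python3 - <<'E'
from h import *
for p in[(168,140),(447,155)]:
    q=onz("side",(219.5+p[0]/4.286,139.5+p[1]/4.286),60);o0=np.array([556.5,-199]);th=np.radians(-101.6);u=np.array([np.cos(th),np.sin(th)]);v=np.array([-u[1],u[0]]);print((q[:2]-o0)@u,(q[:2]-o0)@v)
goto(536.4,-297,67,78.4)
snap('wrist','w3'); print([proj('wrist',(536.4+s*45*.98,-297-s*45*.2,86)) for s in(-1,0,1)])
E
```

```text
-169.35558140895546 -72.20104868755669
-171.77029123909966 80.55299606393535
units [-0.22 -0.01  4.14] turn -0.02 | t 7.2 pos [ 531.2 -295.8  170.4] yaw 78.32 F [-0.1 -0.6 -0.6] gap 29.96048264436565
[array([254.96296094, 139.90542035]), array([255.03311097, 192.97293962]), array([255.09875272, 242.18935096])]
```

View pics/w3.png

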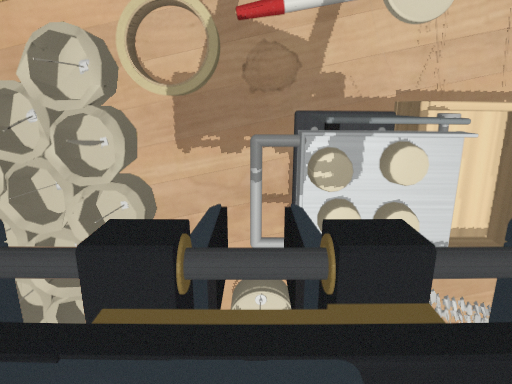

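The wrist view has the bar at u≈256, rows 140–243, midway between the fingers and within 1 px of the prediction. Descend and pinch lightly.

Request:
arm_command:
  plan:
    - [-0.2,0,1,0,30]
    - [-0.2,0,2.2,0,30]
    - [-0.2,0,3.4,0,30]
    - [-0.2,0,4.1,0,30]
    - [-0.2,0,4.1,0,30]
  grip_force: 12

```text
time: 7.75
tool_pos: [535.8, -294.3, 66.9]
eef_rot: [-0.313, -3.12, -0.005]
contact_force: [-0.0, 0.7, 0.3]
finger_gap: 29.6
```

Request:
arm_command:
  plan:
    - [0,0,0,0,5]
    - [0,0,0,0,5]
    - [0,0,0,0,5]
    - [0,0,0,0,5]

```text
time: 8.15
tool_pos: [537.8, -297.3, 70.7]
eef_rot: [0.317, 3.124, -0.001]
contact_force: [1.0, -0.2, -0.4]
finger_gap: 5.3
```

```bash
python3 - <<'E'
from h import *
goto(536.4,-297,67,78.4)
for t in np.arange(0,1.06,.1):
    c,s=np.cos(t),np.sin(t); print(round(t,1),"y",round((160-(160*c-6*s))/25,2),"z",-round((160*s+6*c-6)/25,2))
E
```

```text
units [ 0.06 -0.    0.15] turn 0.0 | t 8.15 pos [ 537.8 -297.3   70.7] yaw 78.42 F [ 1.  -0.2 -0.4] gap 5.330355426049161
0.0 y 0.0 z -0.0
0.1 y 0.06 z -0.64
0.2 y 0.18 z -1.27
0.3 y 0.36 z -1.88
0.4 y 0.6 z -2.47
0.5 y 0.9 z -3.04
0.6 y 1.25 z -3.57
0.7 y 1.66 z -4.07
0.8 y 2.11 z -4.52
0.9 y 2.61 z -4.92
1.0 y 3.14 z -5.28
```

Gap 5.3 mm is less than the 10 mm bar, so the pinch missed. Looking.

```bash
python3 - <<'E'
from h import *
snap('side','s4');snap('wrist','w4')
a=cv2.imread('pics/s4.png')[110:290,200:380];b=cv2.imread('pics/w4.png')
cv2.imwrite('pics/j4.png',np.hstack([cv2.resize(a,(384,384),interpolation=cv2.INTER_CUBIC),b[:,:400]]))
goto(536.4,-297,67,78.4)
E
```

```text
units [0.04 0.   0.13] turn 0.0 | t 8.25 pos [ 537.4 -297.2   70.2] yaw 78.41 F [ 0.1 -0.1 -0.1] gap 4.96611037525511
```

View pics/j4.png

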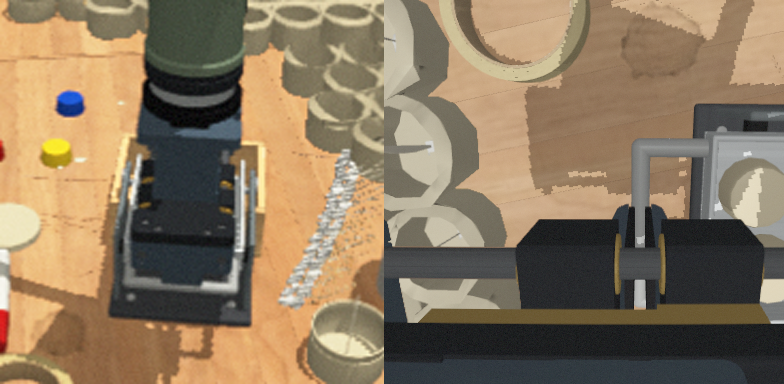

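Request:
arm_command:
  plan:
    - [0,0,0,0,0]
    - [0,0,0,0,0]
    - [0,0,0,0,0]

```text
time: 8.55
tool_pos: [537.2, -297.1, 69.6]
eef_rot: [0.317, 3.126, 0.0]
contact_force: [-0.1, 0.1, -0.3]
finger_gap: 0.3
```

```bash
python3 - <<'E'
from h import *
goto(536.4,-297,67,78.4)
a=cv2.imread('pics/s4.png')[200:262,245:335]
cv2.imwrite('pics/s4z.png',cv2.resize(a,None,fx=7,fy=7,interpolation=cv2.INTER_CUBIC))
for z in(70,89,81,91): print(z,(proj('side',(537.4,-297.2,z))-[244.5,199.5])*7)
E
```

```text
units [ 0.03 -0.    0.1 ] turn 0.0 | t 8.55 pos [ 537.2 -297.1   69.6] yaw 78.41 F [-0.1  0.1 -0.3] gap 0.3458298656524956
70 [276.19354274 352.74253737]
89 [279.29754859 299.71746766]
81 [277.98148025 322.22272484]
91 [279.62865969 294.0499696 ]
```

View pics/s4z.png

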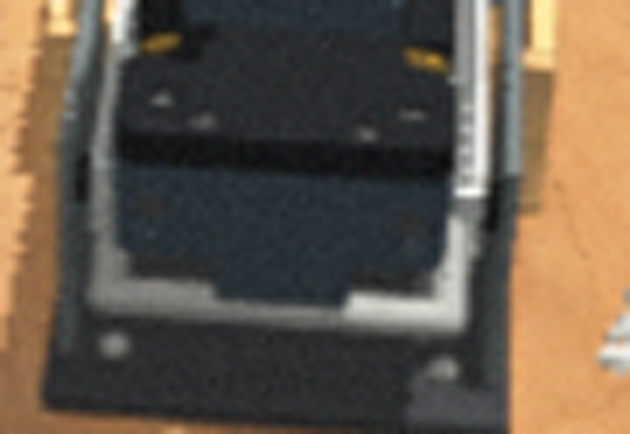

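```bash
python3 - <<'E'
from h import *
P=camera_params('wrist');o=get_obs();M=R.from_rotvec(o["eef_rot"]).as_matrix();t=o["tool_pos"]
print("f",P["K"][0][0],"cam in tool",M.T@(ray('wrist',(256,192),P)[0]-t), M.T@ray('wrist',(256,192),P)[1])
for n,q in (("tcp",t),("tcp pad edge +x",t+M@[16,0,0]),("tcp -x",t+M@[-16,0,0]),("bar end",(492.3,-288,86)),("bar mid",(536.4,-297,86)),("bar end at z60",(492.3,-288,60))): print(n,proj('wrist',q,P))
w=get_image('wrist')[:,:,::-1]; cv2.imwrite('pics/w5.png',w)
a=cv2.imread('pics/w4.png')[120:320,196:316]; b=w[120:320,196:316]
cv2.imwrite('pics/w45.png',cv2.resize(np.hstack([a,b]),None,fx=3,fy=3,interpolation=cv2.INTER_CUBIC))
E
```

```text
f 339.76969743811367 cam in tool [  69.0402249    -0.38178212 -194.79691341] [-2.52777693e-01  9.19157334e-04  9.67574836e-01]
tcp [256.31039855 220.99305423]
tcp pad edge +x [256.3294276  195.50139223]
tcp -x [256.29183168 245.50807293]
bar end [256.25807122 149.07438207]
bar mid [256.28431992 229.53800301]
bar end at z60 [256.18449859 143.44299884]
```

View pics/w45.png

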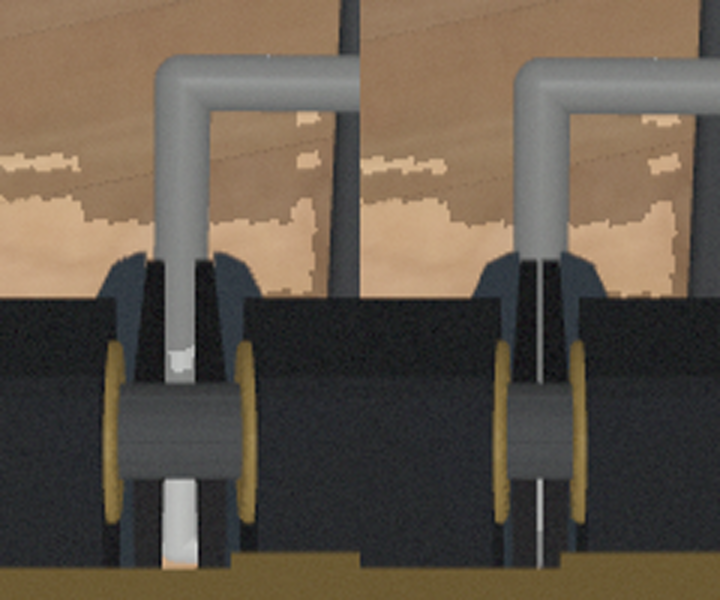

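Both wrist crops show the bar passing *under* the closed fingers. The fingertips image about 20 mm higher than the reported TCP (row 206, where 195 was predicted), so the real tips ended just above the bar. Reopen and descend 20 mm further.

Request:
arm_command:
  plan:
    - [0,0,-0.2,0,30]
    - [0,0,-0.2,0,30]
    - [0,0,-0.2,0,30]
    - [0,0,-0.2,0,30]
    - [0,0,-0.2,0,30]

```text
time: 9.1
tool_pos: [537.2, -297.0, 74.5]
eef_rot: [-0.317, -3.125, -0.0]
contact_force: [0.8, -0.0, 0.6]
finger_gap: 29.8
```

Request:
arm_command:
  plan:
    - [0,0,0.3,0,30]
    - [0,0,0.6,0,30]
    - [0,0,0.9,0,30]
    - [0,0,0.9,0,30]
    - [0,0,0.9,0,30]

```text
time: 9.6
tool_pos: [537.0, -297.0, 51.6]
eef_rot: [-0.317, -3.125, -0.001]
contact_force: [-0.2, -0.1, 0.4]
finger_gap: 29.9
```

Request:
arm_command:
  plan:
    - [0,0,0,0,5]
    - [0,0,0,0,5]
    - [0,0,0,0,5]
    - [0,0,0,0,5]

```text
time: 10.0
tool_pos: [537.4, -297.1, 52.4]
eef_rot: [0.317, 3.125, 0.0]
contact_force: [0.2, 1.6, 1.7]
finger_gap: 9.4
```

The bar is gripped: gap 9.4 mm. Tilting along the arc.

Request:
arm_command:
  plan:
    - [0.02,0.02,-0.3,0,5]
    - [0.02,0.06,-0.64,0,5]
    - [0.02,0.11,-0.96,0,5]
    - [0.02,0.18,-1.27,0,5]
    - [0.02,0.26,-1.58,0,5]
  grip_force: 15

```text
time: 10.5
tool_pos: [538.7, -290.8, 92.7]
eef_rot: [0.317, 3.124, -0.001]
contact_force: [3.7, -1.8, -3.1]
finger_gap: 9.4
```

Request:
arm_command:
  plan:
    - [0,0.1,-0.3,0,5]
    - [0,0.21,-0.6,0,5]
    - [0,0.34,-0.89,0,5]
    - [0,0.48,-1.18,0,5]
    - [0,0.64,-1.46,0,5]

```text
time: 11.0
tool_pos: [541.8, -275.9, 129.3]
eef_rot: [0.317, 3.124, -0.004]
contact_force: [2.7, -4.0, -1.6]
finger_gap: 9.3
```

Request:
arm_command:
  plan:
    - [0,0.14,-0.22,0,5]
    - [0,0.28,-0.43,0,5]
    - [0,0.43,-0.64,0,5]
    - [0,0.59,-0.84,0,5]
    - [0,0.76,-1.03,0,5]

```text
time: 11.5
tool_pos: [545.7, -258.0, 155.5]
eef_rot: [0.316, 3.123, -0.006]
contact_force: [4.5, -5.1, 1.3]
finger_gap: 9.5
```

```bash
python3 - <<'E'
from h import *
goto(536.4,-297,52.4,78.4)
snap('side','s6')
E
```

```text
units [ 0.06 -1.59  4.13] turn 0.01 | t 11.5 pos [ 545.7 -258.   155.5] yaw 78.43 F [ 4.5 -5.1  1.3] gap 9.480756002915792
```

Request:
arm_command:
  plan:
    - [0,0.18,-0.19,0,5]
    - [0,0.36,-0.37,0,5]
    - [0,0.55,-0.54,0,5]
    - [0,0.75,-0.7,0,5]
    - [0,0.95,-0.85,0,5]

```text
time: 12.05
tool_pos: [550.4, -235.7, 177.5]
eef_rot: [0.316, 3.122, -0.009]
contact_force: [2.0, -7.0, 6.1]
finger_gap: 9.5
```

Request:
arm_command:
  plan:
    - [0,0.18,-0.13,0,5]
    - [0,0.36,-0.25,0,5]
    - [0,0.53,-0.36,0,5]
    - [0,0.53,-0.36,0,5]
    - [0,0.53,-0.36,0,5]

```text
time: 12.55
tool_pos: [553.1, -222.1, 186.6]
eef_rot: [0.316, 3.122, -0.007]
contact_force: [2.5, -6.2, 7.0]
finger_gap: 9.0
```

Request:
arm_command:
  plan:
    - [0,0,0,0,5]
    - [0,0,0,0,5]
    - [0,0,0,0,5]
    - [0,0,0,0,5]
    - [0,0,0,0,5]

```text
time: 13.05
tool_pos: [553.1, -222.3, 186.5]
eef_rot: [0.317, 3.122, -0.007]
contact_force: [2.8, -5.5, 6.3]
finger_gap: 9.5
```

```bash
python3 - <<'E'
from h import *
goto(536.4,-297,52.4,78.4)
a=snap('side','s7');b=snap('top','t7');c=snap('wrist','w7')
# melt-coloured blobs on wrist/top
for n,im in(("top",b),("wrist",c),("side",a),("side0.7",cv2.imread("pics/s6.png")[:,:,::-1]),("side0",cv2.imread("pics/side0.png")[:,:,::-1])):
    hsv=cv2.cvtColor(np.ascontiguousarray(im),cv2.COLOR_RGB2HSV)
    m=cv2.inRange(hsv,(18,35,140),(32,110,255)); k,_,s,ce=cv2.connectedComponentsWithStats(m)
    print(n,[(tuple(ce[i].round().astype(int)),int(s[i,4])) for i in range(1,k) if s[i,4]>40 and (n=="wrist" or (230<ce[i][0]<345 and 140<ce[i][1]<270 and "side" in n) or n=="top" and 165<ce[i][0]<345 and 120<ce[i][1]<230)])
E
```

```text
units [ 0.08 -3.04  5.38] turn 0.0 | t 13.05 pos [ 553.1 -222.3  186.5] yaw 78.42 F [ 2.8 -5.5  6.3] gap 9.477515954537514
top [((np.int64(243), np.int64(166)), 335), ((np.int64(244), np.int64(182)), 141), ((np.int64(231), np.int64(186)), 195), ((np.int64(242), np.int64(200)), 81)]
wrist [((np.int64(95), np.int64(47)), 2333), ((np.int64(339), np.int64(6)), 668), ((np.int64(31), np.int64(156)), 7976), ((np.int64(399), np.int64(157)), 9976), ((np.int64(335), np.int64(119)), 45), ((np.int64(61), np.int64(295)), 1748), ((np.int64(483), np.int64(311)), 64)]
side [((np.int64(256), np.int64(185)), 72), ((np.int64(322), np.int64(192)), 94), ((np.int64(266), np.int64(201)), 48), ((np.int64(296), np.int64(203)), 182)]
side0.7 [((np.int64(256), np.int64(186)), 83), ((np.int64(321), np.int64(191)), 113), ((np.int64(287), np.int64(202)), 261)]
side0 [((np.int64(303), np.int64(175)), 371), ((np.int64(276), np.int64(199)), 163), ((np.int64(301), np.int64(209)), 358), ((np.int64(276), np.int64(218)), 179)]
```

```bash
cat >> h.py <<'E'
o0=np.array([556.5,-199]);th=np.radians(-101.6);U=np.array([np.cos(th),np.sin(th)]);V=np.array([-U[1],U[0]])
st=lambda p:np.round([(p[:2]-o0)@U,(p[:2]-o0)@V],0)
E
python3 - <<'E'
from h import *
for z in(28,95):
    print(z,[st(onz("top",p,z)) for p in((243,166),(244,182),(231,186),(242,200))])
b=cv2.imread("pics/t7.png")[125:225,165:345];a=cv2.imread("pics/s7.png")[140:270,220:360]
w=cv2.imread("pics/w7.png")
# overview of colours: tray floor scan in wrist
P=camera_params('wrist'); t=1.0
for sx in(10,40,70,100,125):
    pts=[]
    for sy in(-35,-20,0,20,35):
        x=-60+(-15+sx)*np.cos(t); z=80+(-15+sx)*np.sin(t); q=o0+x*U+sy*V
        c=proj('wrist',(q[0],q[1],z),P).round().astype(int); pts.append((tuple(c.tolist()),w[c[1],c[0]].tolist() if 0<=c[0]<512 and 0<=c[1]<384 else None))
    print(sx,pts)
E
```

```text
28 [array([-124.,   32.]), array([-113.,   -6.]), array([-142.,  -23.]), array([-108.,  -51.])]
95 [array([-119.,   20.]), array([-109.,  -16.]), array([-136.,  -31.]), array([-104.,  -57.])]
10 [((353, 141), [131, 131, 128]), ((352, 157), [130, 129, 129]), ((350, 179), [165, 166, 161]), ((349, 200), [169, 168, 167]), ((348, 215), [167, 167, 165])]
40 [((342, 144), [133, 131, 130]), ((340, 162), [129, 130, 127]), ((339, 185), [165, 165, 165]), ((338, 208), [168, 167, 164]), ((336, 224), [32, 29, 30])]
70 [((328, 148), [170, 171, 168]), ((327, 168), [133, 130, 129]), ((326, 193), [169, 168, 166]), ((324, 218), [171, 170, 168]), ((323, 235), [30, 32, 29])]
100 [((312, 153), [149, 149, 146]), ((311, 175), [149, 149, 148]), ((310, 202), [150, 149, 147]), ((309, 229), [17, 21, 15]), ((308, 248), [34, 32, 31])]
125 [((295, 158), [140, 139, 137]), ((295, 181), [140, 140, 138]), ((294, 212), [144, 144, 142]), ((293, 241), [25, 21, 23]), ((292, 261), [31, 29, 28])]
```

The tray floor samples are all metal-grey, so the tray is empty. The cream blobs fall within the box. Lowering along the same arc.

Request:
arm_command:
  plan:
    - [0,-0.27,0.18,0,5]
    - [0,-0.53,0.36,0,5]
    - [0,-0.78,0.57,0,5]
    - [0,-1.03,0.76,0,5]
    - [0,-1.25,0.98,0,5]

```text
time: 13.7
tool_pos: [546.6, -252.3, 161.1]
eef_rot: [0.317, 3.123, -0.004]
contact_force: [2.4, -4.7, 2.9]
finger_gap: 9.2
```

Request:
arm_command:
  plan:
    - [0,-0.23,0.23,0,5]
    - [0,-0.43,0.46,0,5]
    - [0,-0.64,0.72,0,5]
    - [0,-0.82,0.98,0,5]
    - [0,-0.99,1.26,0,5]

```text
time: 14.2
tool_pos: [541.6, -275.8, 128.4]
eef_rot: [0.317, 3.124, -0.002]
contact_force: [3.8, -3.9, 1.9]
finger_gap: 9.6
```

Request:
arm_command:
  plan:
    - [0,-0.16,0.28,0,5]
    - [0,-0.3,0.57,0,5]
    - [0,-0.43,0.86,0,5]
    - [0,-0.54,1.16,0,5]
    - [0,-0.64,1.46,0,5]

```text
time: 14.7
tool_pos: [538.4, -290.8, 91.4]
eef_rot: [0.317, 3.124, 0.0]
contact_force: [4.2, -2.6, -0.3]
finger_gap: 9.4
```

Request:
arm_command:
  plan:
    - [0,-0.08,0.31,0,5]
    - [0,-0.15,0.62,0,5]
    - [0,-0.2,0.94,0,5]
    - [0,-0.25,1.26,0,5]
    - [0,-0.26,1.5,0,5]

```text
time: 15.2
tool_pos: [536.8, -296.8, 53.3]
eef_rot: [0.317, 3.125, 0.001]
contact_force: [4.5, -2.3, 0.3]
finger_gap: 9.4
```

```bash
python3 -c "
from h import *
goto(537.4,-297.1,52.4,78.4)"
```

```text
units [-0.03 -0.01  0.04] turn 0.0 | t 15.2 pos [ 536.8 -296.8   53.3] yaw 78.4 F [ 4.5 -2.3  0.3] gap 9.39970448240606
```

Level again. Release, rise straight up, and move aside for a clear look.

Request:
arm_command:
  plan:
    - [0,0,0.06,0,5]
    - [0,0,0.06,0,30]
    - [0,0,0.06,0,30]
    - [0,0,0.06,0,30]
    - [0,0,0.06,0,30]

```text
time: 15.7
tool_pos: [536.0, -296.5, 52.4]
eef_rot: [-0.317, -3.124, -0.001]
contact_force: [0.1, -0.4, 0.8]
finger_gap: 29.7
```

Request:
arm_command:
  plan:
    - [0,0,-0.5,0,30]
    - [0,0,-1.5,0,30]
    - [0,0,-3,0,30]
    - [0,0,-4.5,0,30]
    - [0,0,-6,0,30]

```text
time: 16.2
tool_pos: [536.4, -296.8, 205.2]
eef_rot: [0.317, 3.125, -0.0]
contact_force: [0.3, 0.3, 0.5]
finger_gap: 29.9
```

Request:
arm_command:
  plan:
    - [0,-1,-1,0,30]
    - [0,-2,-1,0,30]
    - [0,-3.5,-1,0,30]
    - [0,-5,-1,0,30]
    - [0,-5,-1,0,30]

```text
time: 16.7
tool_pos: [510.1, -423.5, 228.0]
eef_rot: [-0.324, -3.125, 0.003]
contact_force: [1.1, 0.2, -0.0]
finger_gap: 29.9
```

```bash
python3 - <<'E'
from h import *
o=get_obs();print(o["time"],o["tool_pos"],o["contact_force"])
snap("side","s9");snap("top","t9")
a=cv2.imread('pics/s9.png')[140:270,190:360];b=cv2.imread('pics/t9.png')
top=np.hstack([cv2.resize(a,(408,312),interpolation=cv2.INTER_CUBIC),cv2.resize(b[120:224,195:325],(390,312),interpolation=cv2.INTER_CUBIC)])
bot=np.hstack([cv2.resize(b,(371,278)),cv2.resize(cv2.imread('pics/s9.png'),(371,278)),np.zeros((278,56,3),np.uint8)])
cv2.imwrite('pics/j9.png',np.vstack([top,bot]))
E
```

```text
16.7 [ 510.07112946 -423.47196269  228.03856235] [ 1.05203552  0.22602675 -0.0297706 ]
```

View pics/j9.png

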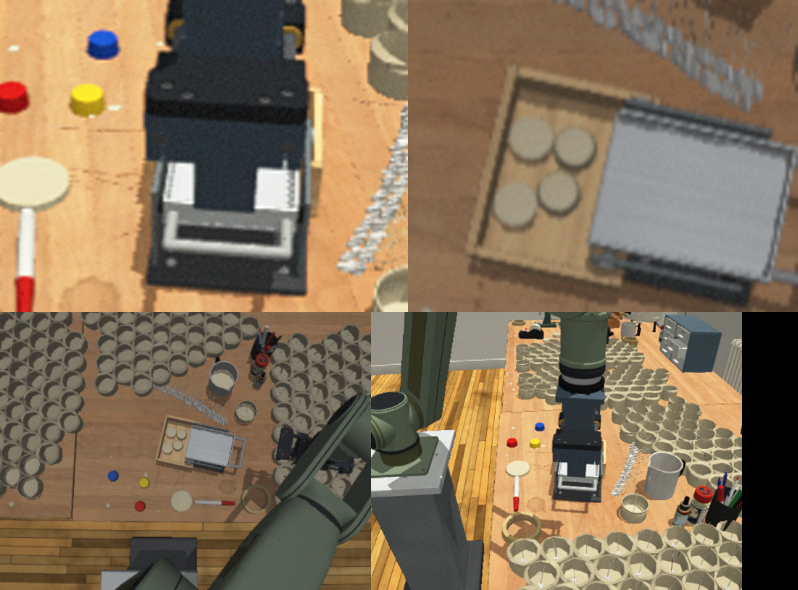

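The last picture shows all four melts in the box at (531,138), (574,147), (515,205) and (558,191). The tray is empty and level, and the bystanders are in place. One numeric check of the box's pose, then hand in.

```bash
python3 - <<'E'
from h import *
f=lambda a,b:onz("top",((a-408+.5)/3-.5+195,(b+.5)/3-.5+120),60)
p,q=f(510,68),f(472,255); d=p-q
print(st(p),st(q),np.linalg.norm(d),"skew deg",np.degrees(np.arctan2(d[1],d[0]))+11.6)
im=cv2.imread("pics/t9.png").astype(np.float32);P=camera_params("top")
for lab,pts in (("x@y0",[(sx,0) for sx in range(-182,-156,2)]),("x@-50",[(sx,-50) for sx in range(-182,-156,2)]),("x@50",[(sx,50) for sx in range(-182,-156,2)]),("yneg",[(-120,s) for s in range(-90,-64,2)]),("ypos",[(-120,s) for s in range(66,92,2)])):
    r=[]
    for sx,sy in pts:
        g=o0+sx*U+sy*V; c=proj("top",(g[0],g[1],60),P); r.append(int(cv2.getRectSubPix(im,(1,1),tuple(map(float,c)))[0,0,1]))
    print(lab,pts[0],r)
E
```

```text
[-168.   75.] [-164.  -78.] 153.09262074692185 skew deg 1.3954301503577682
x@y0 (-182, 0) [103, 101, 101, 102, 102, 102, 113, 120, 121, 110, 75, 65, 76]
x@-50 (-182, -50) [101, 101, 101, 102, 102, 104, 117, 124, 123, 102, 77, 65, 76]
x@50 (-182, 50) [98, 97, 98, 95, 96, 98, 106, 119, 124, 119, 89, 66, 71]
yneg (-120, -90) [76, 72, 72, 72, 66, 66, 83, 119, 134, 137, 136, 136, 138]
ypos (-120, 66) [61, 66, 89, 121, 135, 133, 120, 105, 97, 98, 98, 96, 95]
```

```bash
python3 -c "
from h import *
print(close_job())"
```

```text
the job is handed in; nothing more can be done
None
```

The job is done and handed in at about 17 s. The box stands against the stand under the lip, and all four melts are in it. The tray is back down level and empty.

- **Box:** I pinched the box by its outer wall, turned it about 13° and slid it in until it pressed against the cheeks at about 14 N. The last top picture puts its outer face at the expected 171 mm in front of the stand's origin. Both sides are at about ±78 mm, so it is centred to about 1 mm. Scanning that face gives about 0.6° of skew. A rougher corner reading gave 1.4° and put the face 3–7 mm nearer the stand; I trusted the scan.
- **Tray:** I lifted the handle to about 1.0 rad, lowered it along the same arc and let go. The last picture shows the four melts in the box, and the bystanders look unmoved. The robot touches nothing (wrist force about 1 N).
- **Missed grasp:** The first pinch of the handle closed on nothing. The wrist view showed the fingertips about 20 mm higher than the reported tool position. Going 20 mm lower gave a good hold on the bar (9.4 mm gap). The box pinch was therefore shallower than planned, but it held.

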